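# Run along the air manifold and shut the empty outlets

## Robot

A 6-joint arm with a two-finger parallel gripper is mounted at the origin on a cart in front of the work surface, level with it; the furniture and walls round the work are solid. World frame = base frame: x ahead of the robot, y to its left, z up, the work surface at z = 0. Lengths are in m, angles in rad, forces in N, time in s.
With the tool pointing down it reaches from about 0.3 to 0.775 m from the base axis. Payload 14.6 kg.
Tool frame: the origin (TCP) lies midway between the tips of the shut fingers; the grasp point (between the pads) lies 19 mm behind it (ctrl.pinch_z is the distance from the TCP to the grasp point, in m); z points along the fingers, y is the line along which they close (so a half turn about z gives the same grasp; the last joint's range is limited). The gripper opens to 94 mm and grips with 3 to 60 N. Pads are 16 mm wide; open, the fingers measure 119 mm over their backs; the gripper's body (75 mm by 177 mm) begins 78 mm behind the grasp point.
Start: joints at [-0.067, 0.3, 1.521, -0, 1.321, -0.067], TCP at [0.55, -0, 0.205] pointing down, gripper open.
Joint ranges: [-3.03, 3.03], [-0.79, 2.21], [0.23, 2.52], [-1.04, 4.18], [0, 3.07], [-2.55, 2.55]. Speed limits (rad/s): [2.22, 2.22, 2.57, 3.14, 3.14, 3.14].

## Interface

Orientations are given as [roll, pitch, yaw] about the fixed x, y, z axes, in that order (R = Rz(yaw) Ry(pitch) Rx(roll)).
In Python, from station import ctrl gives the robot as it stands.
- The arm moves only by the tool jog_arm, never from a script. Its argument "motion" is a list of rows, each a list of 7 numbers: the shift along the tool's x, y, z in m, then the turn, a rotation vector about the tool's x, y, z in rad, then the opening, from -1 (shut) to 1 (fully open). In form: [[tx, ty, tz, rx, ry, rz, gripper], ...]. A call has 1 to 5 rows; each row shifts and turns the commanded pose from where the row before left it, along the tool's axes as they then stand; what a row does not reach is not made up. A row lasts 1/10 s, in which the tool goes at most 50 mm and 8.59 degrees, less where a joint would pass 70% of its speed; a pose out of reach is approached as far as the arm can. A call is refused whole if a number of a shift passes 0.05 or a number of a turn 0.15, either way. A call with a gripper value outside its range is refused whole. The fingers move at their own pace and stop on an object; "squeeze" is the grip in N (left out, the last holds). Time passes only in rows, so rows that do not move let the fingers close. It gives the time, the measured TCP pose, the force, the opening and the grip force at its end, in the units of the state.
- ctrl.get_obs(): the state, without advancing time (a new reading comes with each control period).
- ctrl.camera(name): name is "scene" or "side" or "wrist"; returns the picture (480x640x3 uint8, red, green, blue); there is no depth.
- ctrl.camera_model(name): a dict with "intrinsics" (3x3 intrinsics, pixels), "rvec" (rotation vector, rad) and "tvec" (3), from world to camera coordinates, as OpenCV has them. Camera axes: x right, y down, z forward; pixel columns grow to the right and rows downward; lengths in m; the calibration is good to about 2 mm. The wrist camera is an equidistant fisheye: a pixel r from the principal point sees the ray r / f radians off the axis. A picture is of the moment at which its call begins: read the wrist's pose just before it. camera_model takes no time and is no camera call; for the wrist camera it gives the pose at the moment of the call.
- ctrl.hand_in(): hands the job in; it is judged then, once.
The state is a dict: "time_s": time; "qpos": joint angles; "joint_vel": joint speeds; "tau": joint torques, N m; "ee_pos": TCP position; "eef_rot": TCP orientation; "force": force on the tool from outside, world axes, zero at the start; "moment": the same for the moment, N m; "grip_width": finger opening in m; "grip_force": force on a finger pad.
Only numpy, scipy, OpenCV 4.12 (cv2) and the standard library are available. Lean on these libraries where they do the work, as an engineer would, in place of code of your own. Each camera call takes 0.05 s, during which the arm holds its last target. There are 200 camera calls.

## Task

Before the air hose goes back on, run a fingertip along the row of valve levers on the air manifold and swing each lever that stands over an empty coupling round to the left, fully home against its stop, so that it lies along the bar. Pass over the lever above the pressure gauge without turning it: that valve stays open. Only push the levers, lightly, with the fingertips or the outside of the fingers: grip and lift nothing, and leave the loose things round the manifold where they lie.

Things in the scene. Friction and masses are not known exactly. Their poses are not given: they have to be found in the camera images.
- manifold: Compressed-air manifold, fixed: square aluminium bar 34 x 244 x 34 mm, top 57 mm above the bench, four brass ball valves 60 mm apart in a row along its front. Origin: on the bench below the middle of the line through the four stems (bar's centre line 48 mm behind). x axis: from valves back to bar, so outlets face -x, to the robot; y: along the row, to the robot's left; z up.
- valve_a_pivot (a point): Lever pivot of valve A, whose outlet holds an empty steel quick coupling (22 mm across, ends 53 mm in front of the stem, top 51 mm above the bench): on the vertical stem axis, 75 mm above the bench; axes as the manifold's. The stem nut, the valve's highest point, tops out at 85 mm. Its place among the four in the row differs from start to start.
- handle_a (a joint): Angle of valve A's lever: 0 = shut, against its stop, lying along the bar and pointing to manifold +y (left); pi/2 = open, against its other stop, pointing out over the outlet (-x). Shuts clockwise seen from above. Lever 12 mm wide, 70 to 80 mm above the bench, end 46 mm from the pivot; stays where it is left, takes about 3 N at its end. Starts 57 to 90 degrees open.
- handle_a_end (a point): Middle of that lever's grey sleeve, 36 mm out from the pivot, 75 mm above the bench.
- valve_b_pivot (a point): Lever pivot of valve B, whose outlet holds an empty steel quick coupling (22 mm across, ends 53 mm in front of the stem, top 51 mm above the bench): on the vertical stem axis, 75 mm above the bench; axes as the manifold's. The stem nut, the valve's highest point, tops out at 85 mm. Its place among the four in the row differs from start to start.
- handle_b (a joint): Angle of valve B's lever: 0 = shut, against its stop, lying along the bar and pointing to manifold +y (left); pi/2 = open, against its other stop, pointing out over the outlet (-x). Shuts clockwise seen from above. Lever 12 mm wide, 70 to 80 mm above the bench, end 46 mm from the pivot; stays where it is left, takes about 3 N at its end. Starts 57 to 90 degrees open.
- handle_b_end (a point): Middle of that lever's grey sleeve, 36 mm out from the pivot, 75 mm above the bench.
- valve_c_pivot (a point): Lever pivot of valve C, whose outlet holds an empty steel quick coupling (22 mm across, ends 53 mm in front of the stem, top 51 mm above the bench): on the vertical stem axis, 75 mm above the bench; axes as the manifold's. The stem nut, the valve's highest point, tops out at 85 mm. Its place among the four in the row differs from start to start.
- handle_c (a joint): Angle of valve C's lever: 0 = shut, against its stop, lying along the bar and pointing to manifold +y (left); pi/2 = open, against its other stop, pointing out over the outlet (-x). Shuts clockwise seen from above. Lever 12 mm wide, 70 to 80 mm above the bench, end 46 mm from the pivot; stays where it is left, takes about 3 N at its end. Starts 57 to 90 degrees open.
- handle_c_end (a point): Middle of that lever's grey sleeve, 36 mm out from the pivot, 75 mm above the bench.
- gauge_valve_pivot (a point): Lever pivot of the valve with the pressure gauge: on the vertical stem axis, 75 mm above the bench; axes as the manifold's. The stem nut, the valve's highest point, tops out at 85 mm. Its place among the four in the row differs from start to start.
- gauge_handle (a joint): Angle of the gauge valve's lever: 0 = shut, against its stop, lying along the bar and pointing to manifold +y (left); pi/2 = open, against its other stop, pointing out over the outlet (-x). Shuts clockwise seen from above. Starts fully open; made like the other levers.
- gauge (a point): Middle of the face of the round pressure gauge (38 mm across, 24 mm deep, white face to manifold -x), screwed straight into the gauge valve's outlet; 40 mm above the bench, gauge top at 59 mm, under that valve's lever.
- bolt_b: Zinc bolt with nut, 40 mm, lying loose in front of the valves; origin at its underside. A bystander.
- bolt_c: Short zinc bolt, 35 mm, lying loose in front of the valves; origin at its underside. A bystander.
- cup_ring: Pressed steel cup 55 mm across, 23 mm high, loose. A bystander.
- eraser_block: Cork sanding block 52 x 68 x 24 mm, loose. A bystander.
- tape_roll: Black tape roll 66 mm across, 18 mm high, loose. A bystander.
- grease_tube: Yellow grease tube 92 x 141 x 30 mm, loose. A bystander.
- mug: White dotted mug 91 mm high, loose, at the left front. A bystander.
- aerosol: Blue spray can 188 mm high, loose, behind the red tin. A bystander.

How it is judged:
At the end, for the whole second after the job is handed in: All three levers over empty couplings are shut (within 0.12 rad of their stops), the lever over the gauge is still open (beyond 1.45 rad), and the levers are at rest (value of joint each of handle_a, handle_b, handle_c below 0.12 rad and value of joint gauge_handle above 1.45 rad and velocity of joint each of handle_a, handle_b, handle_c, gauge_handle below 0.05 rad/s); the robot touches nothing.
It fails at once if the lever over the gauge is turned (by more than about 7 degrees) (value of joint gauge_handle below 1.45 rad).
It fails at once if a lever is gripped or forced (more than 30 N between fingers and lever) (contact force between the fingers and handle_a above 30 N or contact force between the fingers and handle_b above 30 N or contact force between the fingers and handle_c above 30 N or contact force between the fingers and gauge_handle above 30 N).
It fails at once if a loose thing is lifted or shifted (by more than 30 mm) (distance of any of bolt_b, bolt_c, cup_ring, eraser_block, tape_roll, grease_tube, mug, aerosol from where it was at the start of the episode above 0.03 m).
It also fails if it takes over 48 s, if anything falls off the work surface, if the arm or the gripper's body presses on something with over 40 N, if the wrist force passes 120 N, or if a joint passes its speed limit or range.

## Working session

There is one attempt and no reset: what is moved stays moved. The work goes in short steps, Python scripts to look and compute and a tool call to move; the robot and the scene stay as the last step left them, time stands still between calls to the robot, and variables do not carry over. Pictures are saved under pics/ and viewed, at most 10 in all, crops included, and the job is handed in when it is done.

Besides the shell and the picture viewer there is one more tool, called after "Emit:" as name(argument=value, ...) on one line, values as JSON. jog_arm: Moves the arm, as the interface text tells. Its arguments: {"type":"object","properties":{"motion":{"type":"array"},"squeeze":{"type":"number"}},"required":["motion"]}

```bash
mkdir -p pics
python3 - <<'E'
from station import ctrl
import cv2
for n in ("scene","side","wrist"):
    m=ctrl.camera_model(n); im=ctrl.camera(n); cv2.imwrite(f"pics/{n}0.png",im[:,:,::-1]); print(n,m)
print(ctrl.get_obs())
E
```

```text
scene {'intrinsics': array([[571.94577087,   0.        , 320.70673816],
       [  0.        , 571.94577087, 242.87270453],
       [  0.        ,   0.        ,   1.        ]]), 'rvec': array([ 2.27938824, -0.82771597,  0.30914307]), 'tvec': array([-0.52267381,  0.2015926 ,  0.95131017])}
side {'intrinsics': array([[610.96372996,   0.        , 327.36972882],
       [  0.        , 610.96372996, 248.40575628],
       [  0.        ,   0.        ,   1.        ]]), 'rvec': array([ 1.9215165 , -0.33382664,  0.23766928]), 'tvec': array([-0.574701  ,  0.07949296,  1.21143416])}
wrist {'intrinsics': array([[371.64829954,   0.        , 325.12562969],
       [  0.        , 371.64829954, 239.47948849],
       [  0.        ,   0.        ,   1.        ]]), 'rvec': array([-2.86659671e+00, -1.77942184e-03,  1.86973408e-03]), 'tvec': array([-0.54851175, -0.02912875,  0.39199935])}
{'time_s': 0.15, 'qpos': array([-6.65908194e-02,  3.00372051e-01,  1.52143600e+00, -6.19256457e-06,
        1.32068981e+00, -6.66124771e-02]), 'joint_vel': array([ 3.55928770e-05, -3.62663237e-03, -7.35522194e-04,  1.74441948e-03,
       -2.31577070e-04,  1.50729352e-03]), 'tau': array([-2.50185103e-04, -5.31960297e+01, -3.52822959e+01,  7.07691838e-02,
        2.35654798e-02, -3.66386917e-05]), 'ee_pos': array([5.49802089e-01, 1.36871140e-05, 2.05002036e-01]), 'eef_rot': array([-3.14068906e+00, -5.42681348e-05,  1.57081950e+00]), 'force': array([ 0.73236493, -0.75794555,  0.45238433]), 'moment': array([-0.03086735,  0.00218631, -0.02493144]), 'grip_force': 0.0, 'grip_width': 0.09396178204328462}
```

View pics/scene0.png

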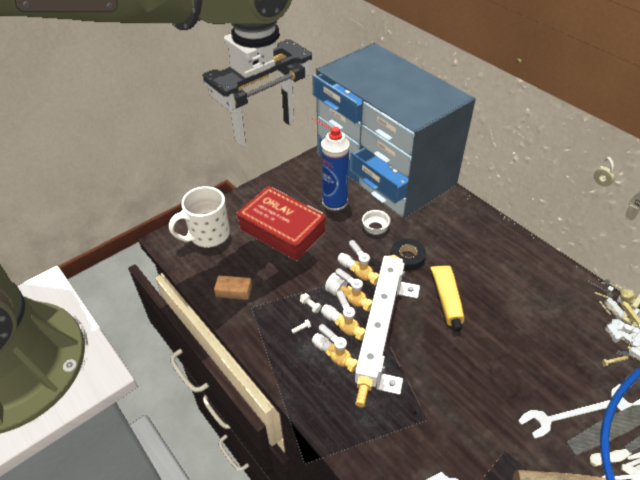

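View pics/wrist0.png

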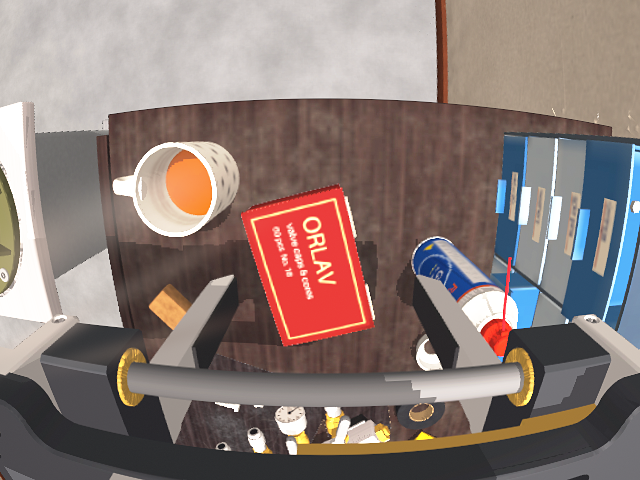

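```bash
cat > h.py <<'E'
import cv2,numpy as np
from station import ctrl
def ray(n,u,v,m=None):
    m=m or ctrl.camera_model(n);K=m["intrinsics"];R=cv2.Rodrigues(m["rvec"])[0]
    d=np.array([(u-K[0,2])/K[0,0],(v-K[1,2])/K[1,1],1.])
    if n=="wrist":
        t=np.hypot(d[0],d[1]);d=np.array([d[0]/t*np.sin(t),d[1]/t*np.sin(t),np.cos(t)])
    return -R.T@m["tvec"],R.T@d
def onz(n,u,v,z,m=None):
    c,d=ray(n,u,v,m);return c+d*(z-c[2])/d[2]
E
python3 - <<'E'
import cv2
from h import *
im=cv2.imread("pics/scene0.png")[230:410,280:440]
cv2.imwrite("pics/c1.png",cv2.resize(im,None,fx=3.3,fy=3.3,interpolation=cv2.INTER_CUBIC))
im=cv2.imread("pics/side0.png");cv2.imwrite("pics/side0v.png",im)
for p in [(357,262),(352,285),(345,313),(338,340)]: print(onz("scene",*p,.08).round(3))
E
```

```text
[ 0.547 -0.259  0.08 ]
[ 0.507 -0.291  0.08 ]
[ 0.46  -0.326  0.08 ]
[ 0.418 -0.357  0.08 ]
```

View pics/c1.png

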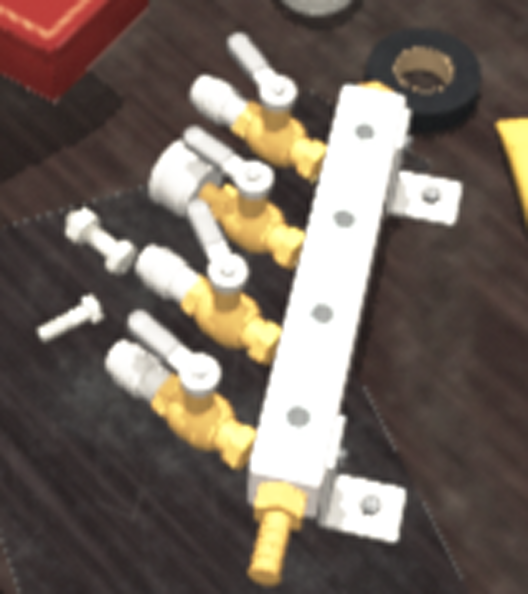

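View pics/side0.png

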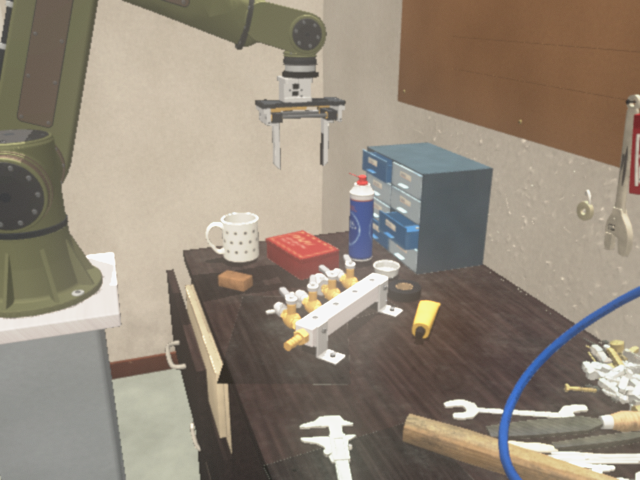

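Run:
```python
from h import *
P=np.array([onz("scene",280+a/3.3,230+b/3.3,.084)[:2] for a,b in [(278,90),(255,175),(228,270),(200,373)]])
T=np.array([onz("scene",280+a/3.3,230+b/3.3,.078)[:2] for a,b in [(238,42),(192,135),(197,205),(137,320)]])
print(P.round(4),np.linalg.norm(np.diff(P,axis=0),axis=1))
yv=P[0]-P[3];yv/=np.linalg.norm(yv);xv=np.array([yv[1],-yv[0]]);print("y",yv,"yaw",np.degrees(np.arctan2(-yv[0],yv[1])))
for p,t in zip(P,T):
    d=t-p;print(np.linalg.norm(d),np.degrees(np.arctan2(-d@xv,d@yv)))
```

```text
[[ 0.5614 -0.2615]
 [ 0.514  -0.2958]
 [ 0.4647 -0.3308]
 [ 0.416  -0.366 ]] [0.0585416  0.06047373 0.0600295 ]
y [0.81189787 0.58379949] yaw -54.28177504109235
0.04423987839203564 40.49555148514523
0.04417054769633235 59.30386445421004
0.046352405488770274 32.053476171110965
0.04449847528523989 55.61616484601221
```

Run:
```python
from h import *
def g(a,b,z): return onz("scene",280+a/3.3,230+b/3.3,z)[:2]
def deg(v): return v.round(4),np.degrees(np.arctan2(v[1],v[0])).round(1),np.linalg.norm(v).round(4)
H=[g(365,130,.057),g(344,218,.057),g(322,313,.057),g(298,416,.057)]
print("holes",np.round(H,4),deg(H[0]-H[3]))
print("outlets",deg(g(205,92,.04)-g(318,160,.04)),deg(g(120,365,.04)-g(240,445,.04)))
print("lever g",deg(g(192,135,.078)-g(255,175,.078)))
m=ctrl.camera_model("scene");R=cv2.Rodrigues(m["rvec"])[0];print(-R.T@m["tvec"],R)
m=ctrl.camera_model("side");print(-cv2.Rodrigues(m["rvec"])[0].T@m["tvec"])
im=cv2.imread("pics/side0.png")[250:370,260:400]
cv2.imwrite("pics/c2.png",cv2.resize(im,None,fx=4.5,fy=4.5,interpolation=cv2.INTER_CUBIC))
```

```text
holes [[ 0.5945 -0.2958]
 [ 0.5452 -0.3309]
 [ 0.4963 -0.366 ]
 [ 0.4475 -0.4009]] (array([0.1471, 0.1051]), np.float64(35.6), np.float64(0.1808))
outlets (array([-0.0146,  0.0756]), np.float64(100.9), np.float64(0.077)) (array([-0.0154,  0.0713]), np.float64(102.2), np.float64(0.0729))
lever g (array([-0.0072,  0.0406]), np.float64(100.1), np.float64(0.0413))
[ 0.09319474 -0.71759064  0.83378471] [[ 0.76920222 -0.63894195 -0.00900779]
 [-0.47660141 -0.56426157 -0.67413647]
 [ 0.42565132  0.52284039 -0.73855188]]
[ 0.16110303 -1.22860348  0.51841334]
```

View pics/c2.png

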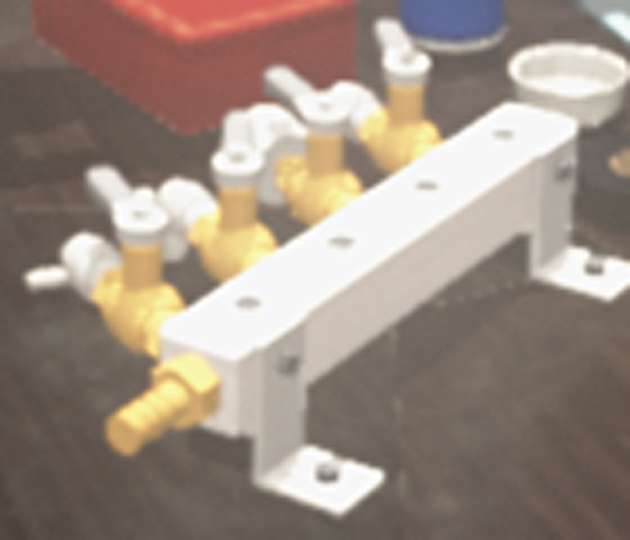

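Run:
```python
from h import *
P=np.array([[.5614,-.2615],[.514,-.2958],[.4647,-.3308],[.416,-.366]])
ang=np.radians(125.6)
for n,(x0,y0,s) in {"scene":(280,230,3.3),"side":(260,250,4.5)}.items():
    m=ctrl.camera_model(n)
    pr=lambda X:((cv2.projectPoints(np.array([X]),m["rvec"],m["tvec"],m["intrinsics"],None)[0].ravel()-[x0,y0])*s).round(0)
    for p in P:
        f=lambda r,z,a=ang:pr([p[0]+r*np.cos(a),p[1]+r*np.sin(a),z])
        print(n,"nut",f(0,.085),"tip90",f(.046,.075),"tip60",f(.046,.075,ang-np.pi/6),"coupl end",f(.053,.04),"hole",f(-.048,.057))
```

```text
scene nut [278.  89.] tip90 [193.  85.] tip60 [214.  56.] coupl end [179. 125.] hole [364. 140.]
scene nut [255. 174.] tip90 [167. 168.] tip60 [189. 137.] coupl end [153. 207.] hole [345. 226.]
scene nut [228. 269.] tip90 [136. 262.] tip60 [160. 228.] coupl end [123. 300.] hole [322. 322.]
scene nut [200. 372.] tip90 [105. 363.] tip60 [130. 326.] coupl end [ 92. 399.] hole [298. 426.]
side nut [407.  51.] tip90 [315.  48.] tip60 [357.  35.] coupl end [300. 120.] hole [506. 141.]
side nut [328.  97.] tip90 [234.  94.] tip60 [279.  79.] coupl end [220. 168.] hole [430. 192.]
side nut [239. 149.] tip90 [143. 144.] tip60 [191. 128.] coupl end [130. 221.] hole [343. 248.]
side nut [142. 206.] tip90 [ 44. 199.] tip60 [ 96. 181.] coupl end [ 33. 278.] hole [251. 311.]
```

Emit:
jog_arm(motion=[[-0.05, 0, 0, 0, 0, 0, -1], [-0.05, -0.01, 0, 0, 0, 0, -1], [-0.05, -0.01, 0, 0, 0, 0, -1], [-0.05, -0.01, 0, 0, 0, 0, -1], [-0.05, -0.01, 0, 0, 0, 0, -1]])

```text
time_s: 0.65
ee_pos: [0.51, -0.2479, 0.2053]
eef_rot: [-3.141, -0.0, 1.571]
force: [0.3, 0.4, -0.0]
grip_width: 0.0573
grip_force: 0.0
```

Emit:
jog_arm(motion=[[-0.05, -0.01, 0, 0, 0, 0, -1], [-0.05, 0, 0, 0, 0, 0, -1], [-0.05, 0, 0, 0, 0, 0, -1], [0, 0, 0, 0, 0, 0, -1], [0, 0, 0, 0, 0, 0, -1]])

```text
time_s: 1.15
ee_pos: [0.5005, -0.3956, 0.2045]
eef_rot: [-3.141, -0.001, 1.569]
force: [0.1, 1.0, 0.2]
grip_width: 0.0179
grip_force: 0.0
```

Run:
```python
from h import *
import pickle
m=ctrl.camera_model("wrist");im=ctrl.camera("wrist");pickle.dump(m,open("w1.pkl","wb"))
cv2.imwrite("pics/w1.png",im[:,:,::-1]);print(ctrl.get_obs())
```

```text
{'time_s': 1.2, 'qpos': array([-7.24778911e-01,  4.99757859e-01,  1.24550682e+00,  2.07077314e-04,
        1.39738662e+00, -7.24684028e-01]), 'joint_vel': array([ 2.28155339e-02, -1.99446127e-02,  1.06148601e-02, -1.97137591e-03,
       -8.28325764e-04, -4.48137861e-05]), 'tau': array([-2.07169868e+00, -6.37180638e+01, -3.66015494e+01, -2.08665960e-02,
        5.28423884e-02, -4.97001666e-02]), 'ee_pos': array([ 0.50089125, -0.39460658,  0.20492671]), 'eef_rot': array([-3.14093522e+00, -8.54464695e-04,  1.57066533e+00]), 'force': array([ 0.81470273,  0.18408777, -0.87654941]), 'moment': array([-0.01319792,  0.00424757,  0.03514529]), 'grip_force': 0.0, 'grip_width': 0.013384479410543002}
```

View pics/w1.png

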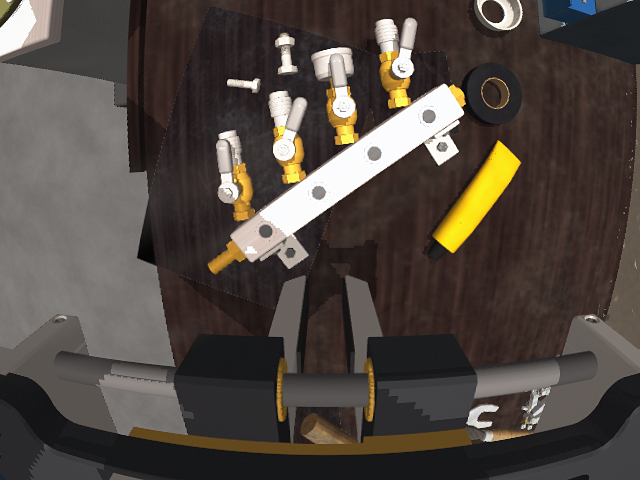

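Run:
```python
from h import *
import pickle
m=pickle.load(open("w1.pkl","rb"))
g=lambda u,v,z:onz("wrist",u,v,z,m)[:2]
def deg(v): return v.round(4),np.degrees(np.arctan2(v[1],v[0])).round(1),np.linalg.norm(v).round(4)
P=[g(*p,.085) for p in [(402,68),(342,106),(287,150),(230,190)]]
T=[g(*p,.08) for p in [(410,20),(336,56),(303,100),(222,140)]]
print(np.round(P,4),deg(P[0]-P[3]))
for p,t in zip(P,T): print("lever",deg(t-p))
H=[g(*p,.057) for p in [(429,116),(374,153),(319,192),(265,230)]];print(np.round(H,4),deg(H[0]-H[3]))
print("outlets",deg(g(386,25,.045)-g(400,100,.04)),deg(g(230,137,.045)-g(242,215,.04)))
```

```text
[[ 0.561  -0.2581]
 [ 0.5128 -0.2912]
 [ 0.4689 -0.3265]
 [ 0.4206 -0.3583]] (array([0.1404, 0.1001]), np.float64(35.5), np.float64(0.1724))
lever (array([0.0085, 0.0442]), np.float64(79.1), np.float64(0.045))
lever (array([-0.0046,  0.0423]), np.float64(96.2), np.float64(0.0426))
lever (array([0.0127, 0.0407]), np.float64(72.6), np.float64(0.0427))
lever (array([-0.0067,  0.0417]), np.float64(99.1), np.float64(0.0422))
[[ 0.5915 -0.2949]
 [ 0.5422 -0.3299]
 [ 0.4939 -0.3649]
 [ 0.4443 -0.3997]] (array([0.1473, 0.1048]), np.float64(35.4), np.float64(0.1807))
outlets (array([-0.0134,  0.0711]), np.float64(100.7), np.float64(0.0724)) (array([-0.0076,  0.0749]), np.float64(95.8), np.float64(0.0753))
```

Emit:
jog_arm(motion=[[0.03, -0.04, 0, 0, 0, 0, -1], [0.03, -0.04, 0.03, 0, 0, 0, -1], [0.007, -0.032, 0.04, 0, 0, 0, -1], [0, 0, 0.04, 0, 0, 0, -1], [0, 0, 0.02, 0, 0, 0, -1]])

```text
time_s: 1.7
ee_pos: [0.3947, -0.3303, 0.0791]
eef_rot: [-3.14, -0.001, 1.572]
force: [1.1, -0.6, 0.1]
grip_width: 0.0005
grip_force: 0.0
```

Run:
```python
from h import *
print("can",onz("scene",336,203,0).round(3),onz("scene",336,135,.18).round(3))
im=ctrl.camera("scene");cv2.imwrite("pics/s2.png",cv2.resize(im[220:400,270:450,::-1],None,fx=3.3,fy=3.3,interpolation=cv2.INTER_CUBIC))
o=ctrl.get_obs();print(o["ee_pos"],o["force"],o["grip_width"])
```

```text
can [ 0.671 -0.061  0.   ] [ 0.666 -0.063  0.18 ]
[ 0.39437975 -0.32982746  0.07699715] [-0.11090686  0.74251695 -2.87651156] 0.0003597002703409683
```

View pics/s2.png

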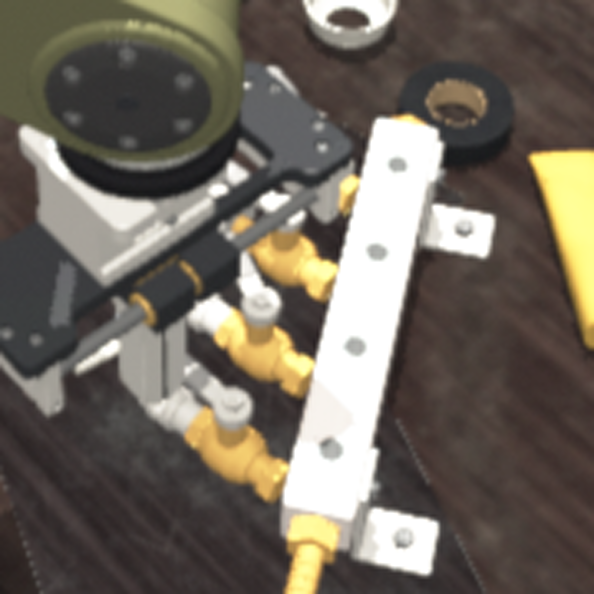

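Emit:
jog_arm(motion=[[0, -0.004, 0.007, 0, 0, 0, -1], [0, 0, 0.007, 0, 0, 0, -1], [0, 0, 0, 0, 0, 0, -1], [0, 0.006, 0, 0, 0, 0, -1], [0, 0.006, 0, 0, 0, 0, -1]])

```text
time_s: 2.25
ee_pos: [0.4036, -0.3322, 0.0675]
eef_rot: [-3.14, -0.001, 1.571]
force: [-8.1, 6.1, 4.1]
grip_width: 0.0007
grip_force: 4.6
```

Emit:
jog_arm(motion=[[0.003, 0.003, 0, 0, 0, 0, -1], [0, 0.004, 0, 0, 0, 0, -1], [0, 0.004, 0, 0, 0, 0, -1]])

```text
time_s: 2.55
ee_pos: [0.4148, -0.3297, 0.0674]
eef_rot: [-3.141, 0.0, 1.571]
force: [-5.3, 0.1, -0.2]
grip_width: 0.0002
grip_force: 2.3
```

Emit:
jog_arm(motion=[[-0.002, 0.004, 0, 0, 0, 0, -1], [-0.002, 0.003, 0, 0, 0, 0, -1]])

```text
time_s: 2.75
ee_pos: [0.4218, -0.3335, 0.0673]
eef_rot: [-3.14, -0.0, 1.571]
force: [-5.4, 1.8, 0.4]
grip_width: 0.0003
grip_force: 2.3
```

Emit:
jog_arm(motion=[[-0.003, 0.003, 0, 0, 0, 0, -1], [-0.003, 0.003, 0, 0, 0, 0, -1]])

```text
time_s: 2.95
ee_pos: [0.4277, -0.3394, 0.0672]
eef_rot: [-3.14, -0.001, 1.571]
force: [-4.7, 2.8, 1.4]
grip_width: 0.0006
grip_force: 2.3
```

Emit:
jog_arm(motion=[[-0.003, 0.002, 0, 0, 0, 0, -1], [-0.002, 0.001, 0, 0, 0, 0, -1]])

```text
time_s: 3.15
ee_pos: [0.4299, -0.3426, 0.067]
eef_rot: [-3.137, -0.005, 1.571]
force: [-15.6, 24.1, 15.4]
grip_width: 0.0003
grip_force: 13.5
```

Emit:
jog_arm(motion=[[0.006, -0.004, 0, 0, 0, 0, -1], [0.02, -0.01, 0, 0, 0, 0, -1], [0.01, 0, -0.05, 0, 0, 0, -1], [0, 0, -0.05, 0, 0, 0, -1], [0, 0, 0, 0, 0, 0, -1]])

```text
time_s: 3.65
ee_pos: [0.4193, -0.3103, 0.1731]
eef_rot: [3.133, 0.007, 1.571]
force: [0.8, -1.1, -1.1]
grip_width: 0.0004
grip_force: 0.0
```

Run:
```python
from h import *
o=ctrl.get_obs();print(o["ee_pos"],o["force"])
im=ctrl.camera("side");cv2.imwrite("pics/s3.png",cv2.resize(im[250:370,260:400,::-1],None,fx=4.5,fy=4.5,interpolation=cv2.INTER_CUBIC))
```

```text
[ 0.41926131 -0.31030034  0.17310254] [ 0.7752979  -1.12787122 -1.05910158]
```

View pics/s3.png

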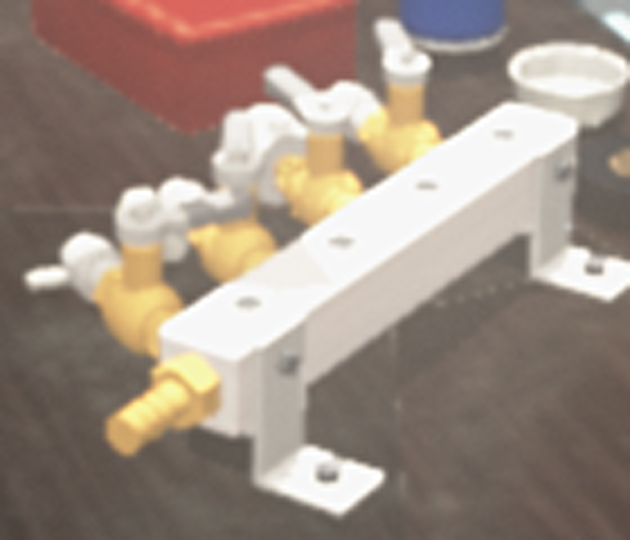

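Run:
```python
from h import *
m=ctrl.camera_model("side")
for a in (0,5,10,15,20,25,30,35):
    t=np.radians(a);X=np.array([[.417+.046*np.cos(t),-.364+.046*np.sin(t),.075]])
    print(a,((cv2.projectPoints(X,m["rvec"],m["tvec"],m["intrinsics"],None)[0].ravel()-[260,250])*4.5).round())
m=ctrl.camera_model("wrist");im=ctrl.camera("wrist");o=ctrl.get_obs()
import pickle;pickle.dump(m,open("w2.pkl","wb"));cv2.imwrite("pics/w2.png",im[:,:,::-1])
```

```text
0 [263. 210.]
5 [259. 205.]
10 [254. 201.]
15 [249. 197.]
20 [242. 193.]
25 [235. 190.]
30 [228. 187.]
35 [219. 184.]
```

Emit:
jog_arm(motion=[[0.015, 0.02, 0, 0, 0, 0, -1], [0, 0.006, 0.03, 0, 0, 0, -1], [0, 0, 0.04, 0, 0, 0, -1], [0, 0, 0.035, 0, 0, 0, -1], [0, 0, 0, 0, 0, 0, -1]])

```text
time_s: 4.25
ee_pos: [0.4405, -0.292, 0.0561]
eef_rot: [-3.134, -0.006, 1.571]
force: [-0.1, -0.2, 0.6]
grip_width: 0.0002
grip_force: 0.0
```

Emit:
jog_arm(motion=[[0, 0, -0.01, 0, 0, 0, -1], [0, 0.005, 0, 0, 0, 0, -1], [0, 0.005, 0, 0, 0, 0, -1], [-0.001, 0.004, 0, 0, 0, 0, -1]])

```text
time_s: 4.65
ee_pos: [0.4577, -0.2951, 0.0723]
eef_rot: [3.14, 0.001, 1.571]
force: [-0.0, 0.2, 0.1]
grip_width: 0.0005
grip_force: 0.2
```

Emit:
jog_arm(motion=[[0, 0.004, 0, 0, 0, 0, -1], [-0.001, 0.004, 0, 0, 0, 0, -1]])

```text
time_s: 4.85
ee_pos: [0.4646, -0.2961, 0.0714]
eef_rot: [-3.14, 0.0, 1.571]
force: [-7.7, -0.6, 5.2]
grip_width: 0.0004
grip_force: 3.3
```

Emit:
jog_arm(motion=[[-0.003, 0.004, 0.002, 0, 0, 0, -1], [-0.003, 0.003, 0.002, 0, 0, 0, -1]])

```text
time_s: 5.05
ee_pos: [0.4722, -0.3014, 0.0677]
eef_rot: [3.141, -0.001, 1.571]
force: [-3.6, 5.8, 5.2]
grip_width: 0.0003
grip_force: 3.2
```

Emit:
jog_arm(motion=[[-0.003, 0.003, 0, 0, 0, 0, -1]])

```text
time_s: 5.15
ee_pos: [0.4748, -0.3043, 0.067]
eef_rot: [-3.141, -0.001, 1.571]
force: [-4.1, 3.1, 2.5]
grip_width: 0.0009
grip_force: 2.6
```

Emit:
jog_arm(motion=[[-0.003, 0.002, 0, 0, 0, 0, -1]])

```text
time_s: 5.25
ee_pos: [0.4766, -0.3072, 0.067]
eef_rot: [-3.14, -0.002, 1.571]
force: [-8.7, 11.7, 4.8]
grip_width: 0.0006
grip_force: 6.8
```

Emit:
jog_arm(motion=[[-0.0015, 0.0005, 0, 0, 0, 0, -1]])

```text
time_s: 5.35
ee_pos: [0.4766, -0.3075, 0.0669]
eef_rot: [-3.138, -0.004, 1.571]
force: [-10.0, 19.3, 11.1]
grip_width: 0.0005
grip_force: 10.7
```

Emit:
jog_arm(motion=[[-0.001, 0, 0, 0, 0, 0, -1]])

```text
time_s: 5.45
ee_pos: [0.4765, -0.3077, 0.0669]
eef_rot: [-3.138, -0.006, 1.571]
force: [-8.1, 24.7, 12.7]
grip_width: 0.0004
grip_force: 12.7
```

Emit:
jog_arm(motion=[[0.006, -0.004, 0, 0, 0, 0, -1], [0.01, -0.01, -0.01, 0, 0, 0, -1], [0, 0, -0.05, 0, 0, 0, -1], [0, 0, -0.05, 0, 0, 0, -1], [-0.03, 0, -0.03, 0, 0, 0, -1]])

```text
time_s: 5.95
ee_pos: [0.4643, -0.3232, 0.2116]
eef_rot: [3.138, 0.003, 1.573]
force: [-0.5, 0.2, 0.6]
grip_width: 0.0005
grip_force: 0.0
```

Emit:
jog_arm(motion=[[-0.05, 0.01, 0, 0, 0, 0, -1], [-0.05, 0.01, 0, 0, 0, 0, -1], [-0.02, 0.01, 0, 0, 0, 0, -1], [0, 0, 0, 0, 0, 0, -1], [0, 0, 0, 0, 0, 0, -1]])

```text
time_s: 6.45
ee_pos: [0.4928, -0.4421, 0.2066]
eef_rot: [-3.141, -0.001, 1.571]
force: [0.4, 0.2, 0.4]
grip_width: 0.0005
grip_force: 0.0
```

Run:
```python
from h import *
import pickle
m=ctrl.camera_model("wrist");im=ctrl.camera("wrist");pickle.dump(m,open("w3.pkl","wb"))
c=im[10:270,190:490,::-1];cv2.imwrite("pics/w3.png",cv2.resize(c,None,fx=2.3,fy=2.3,interpolation=cv2.INTER_CUBIC));print(ctrl.get_obs()["ee_pos"])
```

```text
[ 0.4928304  -0.44167134  0.20701745]
```

View pics/w3.png

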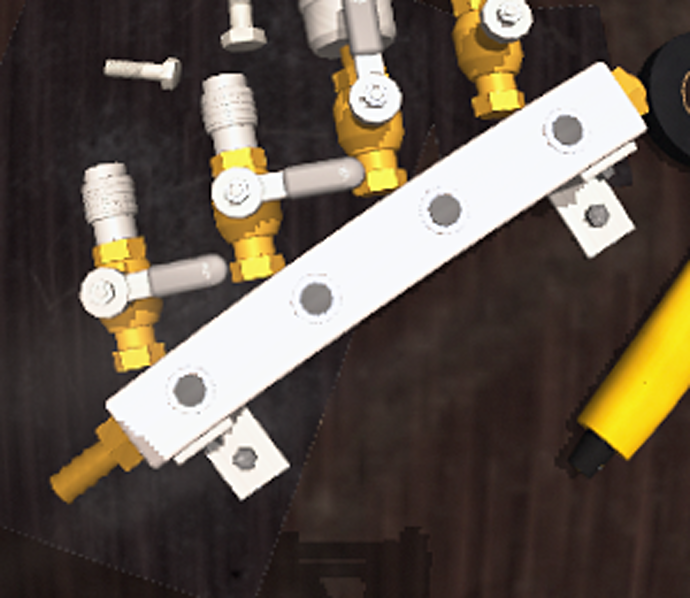

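Run:
```python
from h import *
import pickle
m=pickle.load(open("w3.pkl","rb"))
g=lambda u,v,z:onz("wrist",190+u/2.3,10+v/2.3,z,m)[:2]
def a(p,q,z=.078,zp=.085):
    d=g(*q,z)-g(*p,zp);return np.degrees(np.arctan2(d[1],d[0])).round(1),np.linalg.norm(d).round(4)
print("L4",a((105,292),(226,268)),"L3",a((238,192),(363,173)),"G",a((376,97),(363,22)))
print("out4",a((138,360),(107,172),.04,.04),"out3",a((258,268),(228,82),.04,.04))
print([g(*p,.085).round(4) for p in [(105,292),(238,192),(376,97),(507,15)]])
```

```text
L4 (np.float64(9.8), np.float64(0.0434)) L3 (np.float64(10.0), np.float64(0.0444)) G (np.float64(97.4), np.float64(0.031))
out4 (np.float64(98.6), np.float64(0.0792)) out3 (np.float64(98.9), np.float64(0.0785))
[array([ 0.4187, -0.3613]), array([ 0.4664, -0.3272]), array([ 0.5142, -0.2926]), array([ 0.5614, -0.2583])]
```

Emit:
jog_arm(motion=[[0.05, 0.01, 0, 0, 0, 0, -1], [0.05, 0.01, 0, 0, 0, 0, -1], [0.05, 0.01, 0, 0, 0, 0, -1], [0.05, 0.01, 0, 0, 0, 0, -1], [0.018, 0.005, 0, 0, 0, 0, -1]])

```text
time_s: 7.0
ee_pos: [0.5373, -0.2235, 0.2081]
eef_rot: [3.14, 0.0, 1.575]
force: [0.5, 0.4, 0.4]
grip_width: 0.0002
grip_force: 0.0
```

Emit:
jog_arm(motion=[[0, 0, 0.03, 0, 0, 0, -1], [0, 0, 0.03, 0, 0, 0, -1], [0, 0, 0.02, 0, 0, 0, -1], [0, 0, 0, 0, 0, 0, -1], [0, 0, 0, 0, 0, 0, -1]])

```text
time_s: 7.5
ee_pos: [0.5371, -0.2278, 0.1283]
eef_rot: [3.141, 0.0, 1.571]
force: [0.2, 0.7, 1.5]
grip_width: 0.0005
grip_force: 0.0
```

Emit:
jog_arm(motion=[[0.003, 0, 0.03, 0, 0, 0, -1], [0, 0, 0.031, 0, 0, 0, -1], [0, 0, 0, 0, 0, 0, -1], [0, 0.004, 0, 0, 0, 0, -1], [0, 0.004, 0, 0, 0, 0, -1]])

```text
time_s: 8.0
ee_pos: [0.5464, -0.2258, 0.0687]
eef_rot: [3.138, 0.002, 1.571]
force: [0.3, -0.3, -0.2]
grip_width: 0.0008
grip_force: 0.0
```

Emit:
jog_arm(motion=[[0, 0.004, 0, 0, 0, 0, -1], [0, 0.004, 0, 0, 0, 0, -1]])

```text
time_s: 8.2
ee_pos: [0.5534, -0.2255, 0.0673]
eef_rot: [3.141, 0.0, 1.571]
force: [-5.9, 0.9, 4.8]
grip_width: 0.0004
grip_force: 3.0
```

Emit:
jog_arm(motion=[[-0.001, 0.004, 0, 0, 0, 0, -1], [-0.002, 0.004, 0, 0, 0, 0, -1]])

```text
time_s: 8.4
ee_pos: [0.5613, -0.2278, 0.067]
eef_rot: [-3.141, -0.001, 1.571]
force: [-4.9, 6.2, 5.5]
grip_width: 0.0007
grip_force: 3.7
```

Emit:
jog_arm(motion=[[-0.003, 0.004, 0, 0, 0, 0, -1], [-0.003, 0.003, 0, 0, 0, 0, -1]])

```text
time_s: 8.6
ee_pos: [0.5687, -0.2336, 0.067]
eef_rot: [3.141, -0.001, 1.571]
force: [-4.5, 6.0, 5.4]
grip_width: 0.0003
grip_force: 3.4
```

Emit:
jog_arm(motion=[[-0.002, 0.001, 0, 0, 0, 0, -1]])

```text
time_s: 8.7
ee_pos: [0.57, -0.2357, 0.0671]
eef_rot: [3.14, -0.001, 1.571]
force: [-0.4, 7.1, 4.9]
grip_width: 0.0006
grip_force: 3.4
```

Emit:
jog_arm(motion=[[-0.002, 0.001, 0, 0, 0, 0, -1]])

```text
time_s: 8.8
ee_pos: [0.571, -0.2374, 0.0671]
eef_rot: [3.14, -0.001, 1.571]
force: [-0.2, 14.8, 6.0]
grip_width: 0.0003
grip_force: 7.0
```

Emit:
jog_arm(motion=[[-0.001, 0, 0, 0, 0, 0, -1]])

```text
time_s: 8.9
ee_pos: [0.571, -0.2375, 0.067]
eef_rot: [3.141, -0.003, 1.571]
force: [0.6, 17.0, 6.1]
grip_width: 0.0007
grip_force: 8.5
```

Stop reached. Press a hair more, then retreat and check.

Emit:
jog_arm(motion=[[-0.0005, 0, 0, 0, 0, 0, -1]])

```text
time_s: 9.0
ee_pos: [0.571, -0.2376, 0.0671]
eef_rot: [3.141, -0.003, 1.571]
force: [0.1, 17.6, 6.0]
grip_width: 0.0006
grip_force: 8.9
```

Emit:
jog_arm(motion=[[0.006, 0, 0, 0, 0, 0, -1], [0.01, 0, -0.01, 0, 0, 0, -1], [0, 0, -0.05, 0, 0, 0, -1], [0, 0, -0.05, 0, 0, 0, -1], [-0.03, 0, -0.03, 0, 0, 0, -1]])

```text
time_s: 9.5
ee_pos: [0.5713, -0.2517, 0.2118]
eef_rot: [3.137, 0.002, 1.574]
force: [-0.2, -0.8, 0.6]
grip_width: 0.0006
grip_force: 0.0
```

Emit:
jog_arm(motion=[[-0.05, -0.01, 0, 0, 0, 0, -1], [-0.05, -0.01, 0, 0, 0, 0, -1], [-0.03, -0.01, 0, 0, 0, 0, -1], [0, 0, 0, 0, 0, 0, -1], [0, 0, 0, 0, 0, 0, -1]])

```text
time_s: 10.0
ee_pos: [0.5404, -0.3818, 0.2067]
eef_rot: [3.141, 0.0, 1.57]
force: [0.3, 0.8, 0.3]
grip_width: 0.0003
grip_force: 0.0
```

Run:
```python
from h import *
import pickle
m=ctrl.camera_model("wrist");im=ctrl.camera("wrist");pickle.dump(m,open("w4.pkl","wb"))
c=im[30:290,170:470,::-1];cv2.imwrite("pics/w4.png",cv2.resize(c,None,fx=2.3,fy=2.3,interpolation=cv2.INTER_CUBIC));print(ctrl.get_obs()["ee_pos"])
```

```text
[ 0.54077988 -0.38105272  0.20671001]
```

View pics/w4.png

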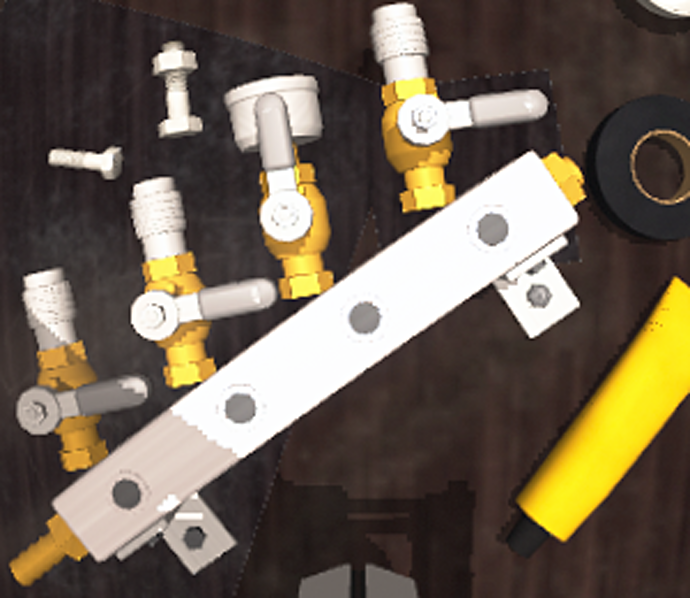

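All three levers over empty couplings lie across their outlets against their stops: pivot to tip in the crop is (424,118)→(548,103), (155,314)→(275,292) and (38,411)→(147,386). The gauge lever, (285,215)→(272,98), is still open, and the two bolts and tape roll in view show no visible shift.

```bash
python3 -c "
from station import ctrl
print(ctrl.hand_in())"
```

```text
the job is handed in; nothing more can be done
None
```

The three levers over the empty couplings are pushed fully home against their stops. The gauge lever is still open, and the job was handed in at about 10 s; no verdict came back.

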